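Set two pressed-glass pieces under the strain viewer

TASK

Get the two flat amber glass pieces, the round one and the oblong one, ready for a strain check: take them off the bench and lay them flat, side by side on the strain viewer's white window, each wholly inside the window and with a visible gap between them. Then swing the viewer's upper filter back over the window until it meets its stop. Set the glass down rather than dropping it, and leave the other things on the bench where they are.

Things in the scene. Friction and masses are not known exactly. Their poses are not given: they have to be found in the camera images.
- disc: round flat piece of clear amber glass, 56 mm diameter, 6 mm thick, about 40 g, lying flat on the bench. Origin at its very centre (3 mm above what it lies on); z along its thickness.
- tile: oblong flat piece of the same glass, 68 x 44 x 6 mm, about 45 g, lying flat on the bench. Origin at its very centre (3 mm above what it lies on); x along the 68 mm, y along the 44 mm, z along the thickness.
- tile_corner0 (a point): corner of the oblong piece at x = +34, y = +22 mm in its frame, at mid-thickness.
- tile_corner1 (a point): corner of the oblong piece at x = +34, y = -22 mm in its frame, at mid-thickness.
- tile_corner2 (a point): corner of the oblong piece at x = -34, y = -22 mm in its frame, at mid-thickness.
- tile_corner3 (a point): corner of the oblong piece at x = -34, y = +22 mm in its frame, at mid-thickness.
- viewer: strain viewer fixed to the bench: flat grey light box 55 mm high with a flush white window in its top, a pivot post at one corner and a swing-away upper filter. Origin on the bench under the window's centre; x across the window, away from the robot's side; y along it. In this frame the box spans x -91 to +75 mm and y -126 to +96 mm; the 14 mm post at x -70, y -100 mm is 147 mm high over the bench.
- window (a point): centre of the white window, on its surface, 55 mm above the bench; axes as the viewer's. The window is 100 mm along x and 140 mm along y, flush with the box top, with a thin black line round it.
- pivot (a point): point on the vertical axis of the pivot post, 125 mm above the bench, at the height of the middle of the filter frame.
- filter (a joint): angle of the upper filter about the post, rad: 0 = squarely over the window, at its stop; grows as it swings clockwise seen from above, off the window to the viewer's -y side, at most 2.0. Starts well open; swings level, stays where left, about 1 N at the knob moves it. It is a grey transparent pane in a black frame 124 x 164 mm, 10 mm thick, underside 120 mm above the bench, 65 mm above the window.
- knob (a point): middle of the upright aluminium knob on the filter, 144 mm above the bench wherever the filter swings. The knob is 16 mm in diameter and 28 mm tall; it stands on the filter frame's top (130 mm above the bench) and ends at 158 mm. With the filter over the window it stands at x = -56, y = +70 mm in the viewer's frame.
- rod_rest: bystander: steel stand about 110 mm high, holding four 210 mm glass rods in notches (fixed to it); origin under its base's centre.
- paddle: bystander: graphite paddle lying flat, 60 x 90 mm black plate 18 mm thick and a wooden handle, 245 mm long in all along x; origin at the plate's handle end, on the bench.
- jar: bystander: glass jar 76 mm across and 110 mm high with coloured glass rods standing in it to about 195 mm; origin under its centre.
- tweezers: bystander: steel tweezers, 150 mm long along x, 14 mm wide, 7 mm high; origin under the middle.

How it is judged (in metres and radians):
On the way, in this order (a step that is already met when the one before it is completed fails the run):
1. both glass pieces lie flat and let go on the viewer's window, wholly inside it, with a gap between them (angle between the z axis of each of disc, tile and the z axis of window, either way round below 0.08 rad and z of disc in the frame of window between 0.0005 and 0.006 m and x of disc in the frame of window between -0.0235 and 0.0235 m and y of disc in the frame of window between -0.0435 and 0.0435 m and z of tile in the frame of window between 0.0005 and 0.006 m and x of tile_corner0 in the frame of window between -0.0515 and 0.0515 m and y of tile_corner0 in the frame of window between -0.0715 and 0.0715 m and x of tile_corner1 in the frame of window between -0.0515 and 0.0515 m and y of tile_corner1 in the frame of window between -0.0715 and 0.0715 m and x of tile_corner2 in the frame of window between -0.0515 and 0.0515 m and y of tile_corner2 in the frame of window between -0.0715 and 0.0715 m and x of tile_corner3 in the frame of window between -0.0515 and 0.0515 m and y of tile_corner3 in the frame of window between -0.0715 and 0.0715 m and ((x of disc in the frame of tile above 0.063 m or x of disc in the frame of tile below -0.063 m) or (y of disc in the frame of tile above 0.051 m or y of disc in the frame of tile below -0.051 m) or ((x of disc in the frame of tile above 0.034 m or x of disc in the frame of tile below -0.034 m) and (y of disc in the frame of tile above 0.022 m or y of disc in the frame of tile below -0.022 m) and horizontal distance between disc and tile_corner0 above 0.029 m and horizontal distance between disc and tile_corner1 above 0.029 m and horizontal distance between disc and tile_corner2 above 0.029 m and horizontal distance between disc and tile_corner3 above 0.029 m)) and contact force between the fingers and disc below 0.1 N and contact force between the fingers and tile below 0.1 N), for 0.2 s.
2. the upper filter is over the window, at its stop (value of joint filter below 0.06 rad), for 0.2 s.
At the end, for the whole second after the job is handed in: Both pieces lie flat on the window (within 0.08 rad, resting on its surface), at rest and let go, no part of either more than 1.5 mm outside the 100 x 140 mm window, at least 1 mm between them; the filter is within 0.06 rad of its stop over the window (all of step 1 and linear speed of each of disc, tile below 0.02 m/s and value of joint filter below 0.06 rad); the robot touches nothing.
It fails at once if the round piece is dropped or thrown: it moves faster than 0.6 m/s out of the fingers (a free fall of about 18 mm) (contact force between the fingers and disc below 0.05 N and linear speed of disc above 0.6 m/s).
It fails at once if the oblong piece is dropped or thrown: it moves faster than 0.6 m/s out of the fingers (a free fall of about 18 mm) (contact force between the fingers and tile below 0.05 N and linear speed of tile above 0.6 m/s).
It fails at once if the rod rest, graphite paddle, jar of rods or tweezers is moved more than 15 mm (distance of any of rod_rest, paddle, jar, tweezers from where it was at the start of the episode above 0.015 m).
It also fails if it takes over 72 s, if anything falls off the work surface, if the arm or the gripper's body presses on something with over 40 N, if the wrist force passes 120 N, or if a joint passes its speed limit or range.

ROBOT

A 6-joint arm with a two-finger parallel gripper is mounted at the origin on the work surface. World frame = base frame: x ahead of the robot, y to its left, z up, the work surface at z = 0. Lengths are in m, angles in degrees, forces in N, time in s.
With the tool pointing down it reaches from about 0.4 to 0.825 m from the base axis. Payload 7 kg.
Tool frame: the origin (TCP) lies at the very end of the fingers, on their centre line; the grasp point (between the pads) lies 19 mm behind it; z points along the fingers, y is the line along which they close (so a half turn about z gives the same grasp; the last joint's range is limited). The gripper opens to 88 mm and grips with 3 to 60 N. Pads are 19 mm wide; open, the fingers measure 130 mm over their backs; the gripper's body (78 mm by 193 mm) begins 47 mm behind the grasp point.
Start: joints at [-46.805, 20.546, 0.682, 0, -70.136, -16.507], TCP at [0.303, -0.603, 0.227] pointing down, gripper open.
Joint ranges: [-176.03, 176.03], [-82.01, 121.73], [-58.28, 71.71], [-173.87, 95.51], [-174.79, -0.11], [-173.66, 173.66]. Speed limits (degrees/s): [136.94, 136.94, 172.46, 180, 180, 180].

INTERFACE

Orientations are given as [roll, pitch, yaw] about the fixed x, y, z axes, in that order (R = Rz(yaw) Ry(pitch) Rx(roll)).
In Python, from plant import ctrl gives the robot as it stands.
- The arm moves only by the tool carry_out, never from a script. Its argument "deltas" is a list that holds one entry, the list of rows, each a list of 5 numbers: the shift along the tool's x, y, z scaled (see below), then the turn about the tool's z scaled (see below), then the opening, from -1 (shut) to 1 (fully open). A call has 1 to 5 rows; each row is the pose to reach, as a shift and turn from the pose commanded when the call began, along the tool's axes at that moment, turning the shorter way round; what a row does not reach only later rows make up. The controller multiplies each number of a shift by 20 cm and each number of a turn by 2 pi rad. A row lasts 1/10 s, in which the tool goes at most 50 mm and 8.59 degrees, less where a joint would pass 70% of its speed; a pose out of reach is approached as far as the arm can. A call with a number of a shift or a turn outside -1 to 1 is refused whole. A call with a gripper value outside its range is refused whole. The fingers move at their own pace and stop on an object; the grip force is fixed at half the most. Time passes only in rows, so rows that repeat a pose let the fingers close. It gives the time, the measured TCP pose, the force, the opening and the grip force at its end, in the units of the state.
- ctrl.get_obs(): the state, without advancing time (a new reading comes with each control period).
- ctrl.snapshot(name): name is "scene" or "top"; returns a dict with "color" (400x640x3 uint8, red, green, blue), "camera_matrix" (3x3 intrinsics, pixels), "R" (3x3) and "t" (3): a world point X has camera coordinates R X + t. Camera axes: x right, y down, z forward; pixel columns grow to the right and rows downward; lengths in m; the calibration is good to about 2 mm. A picture is of the moment at which its call begins. There is no depth.
- ctrl.close_job(): hands the job in; it is judged then, once.
Trained networks look in a picture, given as the dict that the camera call returned (one of the last four; its "shot" number tells which), for a name from the list of things; names that differ only in an ending like _2 or _b are one class to them, and where a whole thing is asked for, a point or a joint stands for the part that bears it (a point fixed in the world has none). Each returns a list of dicts, best first, with "p" (0 to 1); they miss things now and then, are a little off and sometimes report something else, mostly with a low value. They report only what shows in the picture. A call takes as long as a camera call.
- ctrl.search_frame(picture, name): "centre" ([column, row] in pixels, amid what is visible of it).
- ctrl.silhouettes(picture, name): "mask" (400x640 bool, what is visible of it) and "centre" ([column, row] in pixels, amid what is visible of it).
- ctrl.spot_point(picture, name): "centre" ([column, row] in pixels: a listed point, or the origin of a listed thing).
The state is a dict: "clock": time; "joint_pos": joint angles; "qvel": joint speeds; "tau": joint torques, N m; "tool_pos": TCP position; "orientation": TCP orientation; "force": force on the tool from outside, world axes, zero at the start; "moment": the same for the moment, N m; "opening": finger opening in m; "gripper_force": force on a finger pad.
Only numpy, scipy, OpenCV 4.12 (cv2) and the standard library are available. Lean on these libraries where they do the work, as an engineer would, in place of code of your own. Each camera call takes 0.05 s, during which the arm holds its last target. There are 200 camera calls.

## Working session

There is one attempt and no reset: what is moved stays moved. The work goes in short steps, Python scripts to look and compute and a tool call to move; the robot and the scene stay as the last step left them, time stands still between calls to the robot, and variables do not carry over. Pictures are saved under pics/ and viewed, at most 10 in all, crops included, and the job is handed in when it is done.

Besides the shell and the picture viewer there is one more tool, called by a JSON object that holds its "fn" and its "kwargs". carry_out: Moves the arm, as the interface text tells. Its arguments: {"type":"object","properties":{"deltas":{"type":"array"}},"required":["deltas"]}

```bash
mkdir -p pics; cat > h.py <<'E'
import numpy as np, cv2
from plant import ctrl
def ray(p,uv,z):
    K,R,t=[np.array(p[k]) for k in("camera_matrix","R","t")]
    d=R.T@np.linalg.inv(K)@np.array([uv[0],uv[1],1.]); c=-R.T@t
    return c+d*(z-c[2])/d[2]
def proj(p,X):
    K,R,t=[np.array(p[k]) for k in("camera_matrix","R","t")]
    q=K@(R@np.array(X)+t); return q[:2]/q[2]
def save(p,n): cv2.imwrite("pics/"+n,p["color"][:,:,::-1])
E
python3 - <<'E'
from h import *
np.set_printoptions(precision=4,suppress=True)
Z=dict(disc=.003,tile=.003,tile_corner0=.003,tile_corner1=.003,tile_corner2=.003,tile_corner3=.003,viewer=0,window=.055,pivot=.125,knob=.144,rod_rest=0,paddle=0,jar=0,tweezers=0)
for c in("top","scene"):
    p=ctrl.snapshot(c); save(p,c+"0.png")
    print(c,"cam",-np.array(p["R"]).T@np.array(p["t"]))
    for n,z in Z.items():
        for r in ctrl.spot_point(p,n)[:1]: print(n,round(r["p"],2),np.round(r["centre"],1),ray(p,r["centre"],z)[:2])
    for n in("disc","tile"):
        for r in ctrl.silhouettes(p,n)[:1]:
            ct=max(cv2.findContours(r["mask"].astype(np.uint8),0,2)[0],key=cv2.contourArea)
            w=np.array([ray(p,u[0],.003)[:2] for u in ct],np.float32)
            print(n,"rect",r["p"],cv2.minAreaRect(w))
print(ctrl.get_obs())
E
```

```text
top cam [0.4037 0.0092 1.5245]
disc 0.71 [373.3 215. ] [ 0.5268 -0.2123]
tile 0.49 [409.7 223.6] [ 0.4943 -0.3486]
tile_corner0 0.57 [415.3 235.9] [ 0.4482 -0.3682]
tile_corner1 0.57 [415.3 235.9] [ 0.4482 -0.3682]
tile_corner2 0.57 [415.3 235.9] [ 0.4482 -0.3682]
tile_corner3 0.57 [415.3 235.9] [ 0.4482 -0.3682]
viewer 0.72 [296.9 179.7] [0.6622 0.0765]
window 0.76 [255.6 205.6] [0.5572 0.2243]
pivot 0.63 [276.3 223. ] [0.4894 0.1414]
knob 0.73 [298.4 180.8] [0.6339 0.0649]
rod_rest 0.93 [366.  169.1] [ 0.7033 -0.188 ]
paddle 0.95 [440.6 193.2] [ 0.61   -0.4703]
jar 0.68 [189.3 195.8] [0.6004 0.4846]
tweezers 0.71 [324.3 237.9] [ 0.441  -0.0273]
disc rect 0.43 ((0.5164722800254822, -0.21002677083015442), (0.05021720379590988, 0.053797364234924316), 44.42306137084961)
tile rect 0.79 ((0.49393659830093384, -0.3543805181980133), (0.06917979568243027, 0.044308990240097046), 48.60179901123047)
scene cam [ 0.8878 -0.4547  0.9956]
disc 0.49 [261.2 258.9] [ 0.5149 -0.2263]
tile 0.62 [221.5 290.9] [ 0.4868 -0.3594]
tile_corner0 0.95 [208.9 287.3] [ 0.4518 -0.372 ]
tile_corner1 0.95 [208.9 28
[... 500 characters left out ...]
21318848431110382), (0.04988439753651619, 0.04916507005691528), 35.25614929199219)
tile rect 0.87 ((0.4910756051540375, -0.3577651083469391), (0.06934349238872528, 0.045539505779743195), 47.144737243652344)
{'clock': 1.7, 'joint_pos': array([-46.8037,  20.5468,   0.6827,  -0.0008, -70.1349, -16.5068]), 'qvel': array([-0.0452, -0.0492, -0.0674,  0.0212, -0.1029,  0.0316]), 'tau': array([  0.0001, -58.2368,  29.3297,   7.0025,   0.0124,  -0.    ]), 'tool_pos': array([ 0.3032, -0.6031,  0.2266]), 'orientation': array([-179.9993,    0.001 , -153.3108]), 'force': array([ 0.5118,  0.0305, -0.8306]), 'moment': array([-0.0777,  0.003 , -0.0354]), 'gripper_force': 0.0, 'opening': 0.08737923388220668}
```

```bash
python3 - <<'E'
import cv2
a=cv2.imread("pics/top0.png")[120:280,160:480]; cv2.imwrite("pics/a.png",cv2.resize(a,(800,400),interpolation=3))
b=cv2.imread("pics/scene0.png"); cv2.imwrite("pics/b.png",cv2.resize(b[80:380,150:470],(640,600),interpolation=3))
E
```

```text
(no output)
```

View pics/a.png

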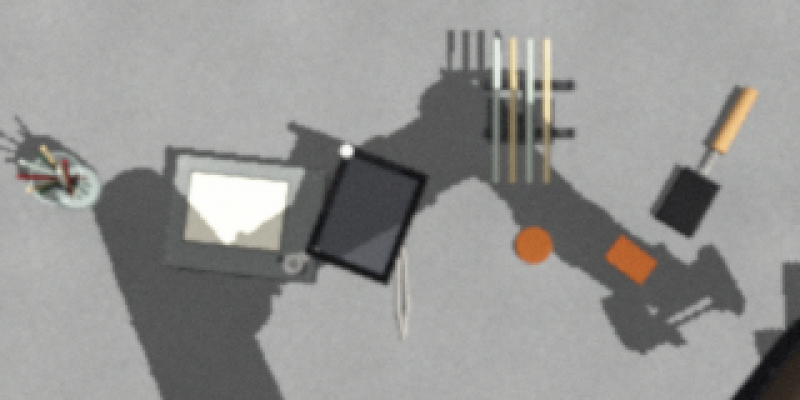

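View pics/b.png

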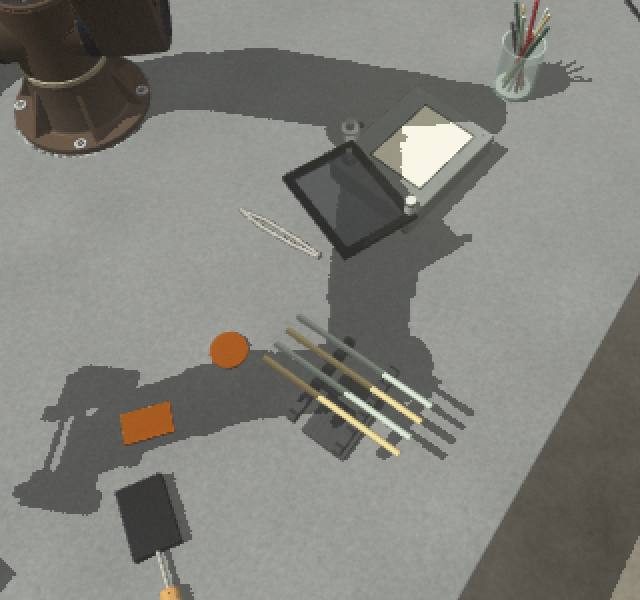

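The top and scene views show the amber disc and tile lying on the bench and clear of other things. The filter is swung open to the right of the viewer. In the top crop the window corners are at (190,172), (290,182), (283,248) and (184,241).

```bash
python3 - <<'E'
from h import *
np.set_printoptions(precision=4,suppress=True)
C=dict(top=np.array([[190,172],[290,182],[283,248],[184,241]])/2.5+[160,120],scene=np.array([[473,137],[420,188],[371,150],[427,105]])/2+[150,80])
for c in("top","scene"):
    p=ctrl.snapshot(c)
    w=np.array([ray(p,u,.055)[:2] for u in C[c]]); print(c,w.tolist(),w.mean(0))
    hsv=cv2.cvtColor(p["color"],cv2.COLOR_RGB2HSV)
    m=cv2.inRange(hsv,(5,150,60),(20,255,255))
    for ct in cv2.findContours(m,0,2)[0]:
        if cv2.contourArea(ct)<60: continue
        q=np.array([ray(p,u[0],.0045)[:2] for u in ct],np.float32); M=cv2.moments(ct)
        print("amber",ray(p,(M['m10']/M['m00'],M['m01']/M['m00']),.0045)[:2],cv2.minAreaRect(q))
    # white window mask
    m=cv2.inRange(p["color"],(150,145,130),(255,255,255))
    if c=="top": print("rods",[ray(p,(160+x/2.5,120+182/2.5),.11)[:2] for x in(497,547)],"filter",[ray(p,(160+x/2.5,120+y/2.5),.125)[:2] for x,y in((344,150),(427,177),(387,283),(307,252))], "post",ray(p,(160+293/2.5,120+262/2.5),.147)[:2])
E
```

```text
top [[0.619134310766983, 0.2972549398110465], [0.6042760185376858, 0.1503991145948348], [0.5074481657611567, 0.15947116083515975], [0.51771099538972, 0.30358800920863976]] [0.5621 0.2277]
amber [ 0.0727 -0.8582] ((0.07602661848068237, -0.8685581684112549), (0.22464944422245026, 0.03766676411032677), 0.44576847553253174)
amber [ 0.4946 -0.3561] ((0.49444931745529175, -0.35625728964805603), (0.06667584180831909, 0.04349952191114426), 52.136871337890625)
amber [ 0.5177 -0.2108] ((0.5182321667671204, -0.20983953773975372), (0.04753444716334343, 0.05106896907091141), 44.43169403076172)
rods [array([ 0.5967, -0.147 ]), array([ 0.5966, -0.2176])] filter [array([0.64  , 0.0685]), array([ 0.6017, -0.0476]), array([0.4541, 0.0083]), array([0.497, 0.119])] post [0.4819 0.1362]
scene [[0.6198021738546737, 0.29175481782402246], [0.6033018888430011, 0.15503840825682802], [0.4987815487914808, 0.1727645212657124], [0.5219091101412519, 0.3068115952755267]] [0.5609 0.2316]
amber [ 0.2359 -0.6819] ((0.23537582159042358, -0.6812888383865356), (0.03787382319569588, 0.04485199227929115), 0.8285699486732483)
amber [ 0.4913 -0.3579] ((0.49126413464546204, -0.357702374458313), (0.06695498526096344, 0.043322768062353134), 51.45524597167969)
amber [ 0.5135 -0.2118] ((0.5130883455276489, -0.21150481700897217), (0.05245114117860794, 0.05224084481596947), 35.25748062133789)
amber [-0.595   0.1423] ((-0.5607808828353882, 0.14346691966056824), (0.4031926989555359, 0.1548755168914795), 89.97802734375)
```

{"fn": "carry_out", "kwargs": {"deltas": [[[-0.7, 0.336, 0.25, -0.1, 1], [-0.7, 0.336, 0.25, -0.1, 1], [-0.7, 0.336, 0.25, -0.1, 1], [-0.7, 0.336, 0.25, -0.1, 1], [-0.7, 0.336, 0.25, -0.1, 1]]]}}

```text
clock: 2.3
tool_pos: [0.3992, -0.4782, 0.1759]
orientation: [179.9, 0.0, -116.9]
force: [-0.2, -0.4, 0.2]
opening: 0.0876
gripper_force: 0.0
```

```bash
cat > d.py <<'E'
# usage: d.py x y z yaw -> scaled deltas in tool axes (tool down)
import sys; from h import *
x,y,z,a=map(float,sys.argv[1:]); o=ctrl.get_obs()
from scipy.spatial.transform import Rotation as Ro
R=Ro.from_euler("xyz",o["orientation"],degrees=True).as_matrix()
d=R.T@(np.array([x,y,z])-o["tool_pos"])/.2
t=-(a-o["orientation"][2]); t=(t+180)%360-180
print("pos",o["tool_pos"].round(4),o["orientation"].round(2),"open",round(o["opening"],4),"F",o["force"].round(1),"t",o["clock"])
print("delta",d.round(4),"turn",round(t/360,4))
E
python3 d.py .493 -.357 .1 141.5
```

```text
pos [ 0.3992 -0.4782  0.1759] [ 1.7994e+02  2.0000e-02 -1.1689e+02] open 0.0876 F [-0.2 -0.4  0.2] t 2.3
delta [-0.7525 -0.1446  0.3798] turn 0.2822
```

{"fn": "carry_out", "kwargs": {"deltas": [[[-0.7525, -0.145, 0.2, -0.11, 1], [-0.7525, -0.145, 0.2, -0.11, 1], [-0.7525, -0.145, 0.2, -0.11, 1], [-0.7525, -0.145, 0.2, -0.11, 1], [-0.7525, -0.145, 0.2, -0.11, 1]]]}}

```text
clock: 2.8
tool_pos: [0.4939, -0.3588, 0.1363]
orientation: [180.0, 0.0, -77.4]
force: [-0.6, -0.2, 0.1]
opening: 0.0876
gripper_force: 0.0
```

{"fn": "carry_out", "kwargs": {"deltas": [[[0, 0, 0.2, -0.108, 1], [0, 0, 0.2, -0.108, 1], [0, 0, 0.2, -0.108, 1], [0, 0, 0.2, -0.108, 1], [0, 0, 0.2, -0.108, 1]]]}}

```text
clock: 3.3
tool_pos: [0.4928, -0.3608, 0.0969]
orientation: [180.0, -0.0, -38.7]
force: [0.1, 0.4, 0.3]
opening: 0.0877
gripper_force: 0.0
```

```bash
python3 d.py .493 -.357 .0015 -38.5
python3 - <<'E'
from h import *
p=ctrl.snapshot("scene"); 
q=ctrl.snapshot("top")
a=cv2.resize(p["color"][220:350,180:310],(400,400),interpolation=2);b=cv2.resize(q["color"][180:260,370:450],(400,400),interpolation=2)
cv2.imwrite("pics/c.png",np.hstack([a,b])[:,:,::-1])
E
```

```text
pos [ 0.4928 -0.3608  0.0969] [ 1.7999e+02 -3.0000e-02 -3.8680e+01] open 0.0877 F [0.1 0.4 0.3] t 3.3
delta [-0.0114 -0.0155  0.4768] turn -0.0005
```

View pics/c.png

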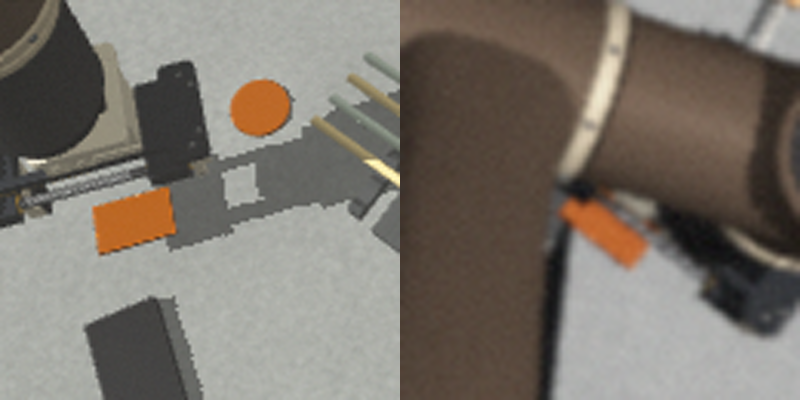

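The gripper is above the tile, at (135,220) in the left half, with its fingers lined up along the tile's long axis. Next I go down.

{"fn": "carry_out", "kwargs": {"deltas": [[[-0.011, -0.015, 0.15, 0, 1], [-0.011, -0.015, 0.3, 0, 1], [-0.011, -0.015, 0.4, 0, 1], [-0.011, -0.015, 0.472, 0, 1], [-0.011, -0.015, 0.472, 0, 1]]]}}

```text
clock: 3.9
tool_pos: [0.4929, -0.3565, 0.0015]
orientation: [180.0, 0.0, -39.0]
force: [0.5, 0.6, 0.7]
opening: 0.0878
gripper_force: 0.0
```

{"fn": "carry_out", "kwargs": {"deltas": [[[0, 0, 0, 0, -1], [0, 0, 0, 0, -1], [0, 0, 0, 0, -1], [0, 0, 0, 0, -1], [0, 0, 0, 0, -1]]]}}

```text
clock: 4.4
tool_pos: [0.4932, -0.3562, 0.0026]
orientation: [-180.0, -0.0, -38.8]
force: [-0.7, -0.7, 2.1]
opening: 0.0671
gripper_force: 30.0
```

```bash
python3 d.py .493 -.357 .0015 -38.5
```

```text
pos [ 0.4932 -0.3562  0.0026] [-1.7999e+02 -4.0000e-02 -3.8840e+01] open 0.0671 F [-0.7 -0.7  2.1] t 4.4
delta [0.0015 0.0038 0.0053] turn -0.001
```

{"fn": "carry_out", "kwargs": {"deltas": [[[0, 0, -0.05, 0, -1], [0, 0, -0.2, 0, -1], [0, 0, -0.4, 0, -1], [0, 0, -0.6, 0, -1], [0, 0, -0.8, 0, -1]]]}}

```text
clock: 4.9
tool_pos: [0.4927, -0.3558, 0.1645]
orientation: [-180.0, -0.0, -38.8]
force: [1.8, 0.5, -0.3]
opening: 0.0671
gripper_force: 30.0
```

{"fn": "carry_out", "kwargs": {"deltas": [[[0, 0, -0.25, 0.02, -1], [0, 0, -0.25, 0.04, -1], [0, 0, -0.25, 0.06, -1], [0, 0, -0.25, 0.08, -1], [0, 0, -0.25, 0.08, -1]]]}}

```text
clock: 5.4
tool_pos: [0.4929, -0.3559, 0.2129]
orientation: [-180.0, -0.0, -67.7]
force: [0.0, -0.1, -0.4]
opening: 0.0669
gripper_force: 30.0
```

```bash
python3 d.py .558 .195 .22 -96
```

```text
pos [ 0.4929 -0.3559  0.2129] [-1.7997e+02 -2.0000e-02 -6.7740e+01] open 0.0669 F [ 0.  -0.1 -0.4] t 5.4
delta [-2.4256 -1.3448 -0.0352] turn 0.0785
```

{"fn": "carry_out", "kwargs": {"deltas": [[[-0.2, -0.11, -0.03, 0, -1], [-0.4, -0.22, -0.03, 0, -1], [-0.6, -0.33, -0.03, 0, -1], [-0.8, -0.44, -0.03, 0, -1], [-0.8, -0.44, -0.03, 0, -1]]]}}

```text
clock: 5.9
tool_pos: [0.514, -0.1704, 0.2189]
orientation: [-179.9, 0.0, -67.1]
force: [0.5, 0.1, 1.3]
opening: 0.0674
gripper_force: 30.0
```

{"fn": "carry_out", "kwargs": {"deltas": [[[-0.2, -0.11, 0, 0, -1], [-0.4, -0.22, 0, 0, -1], [-0.6, -0.33, 0, 0, -1], [-0.8, -0.44, 0, 0, -1], [-0.8, -0.44, 0, 0, -1]]]}}

```text
clock: 6.4
tool_pos: [0.5347, 0.0108, 0.2185]
orientation: [-179.9, 0.0, -67.2]
force: [0.6, 0.1, -0.9]
opening: 0.0673
gripper_force: 30.0
```

{"fn": "carry_out", "kwargs": {"deltas": [[[-0.2, -0.12, 0, 0.02, -1], [-0.4, -0.24, 0, 0.04, -1], [-0.6, -0.36, 0, 0.06, -1], [-0.82, -0.46, 0, 0.0785, -1], [-0.82, -0.46, 0, 0.0785, -1]]]}}

```text
clock: 6.9
tool_pos: [0.5571, 0.1976, 0.2178]
orientation: [-180.0, 0.0, -95.8]
force: [-0.9, -0.8, -1.3]
opening: 0.0671
gripper_force: 30.0
```

```bash
python3 d.py .5584 .1947 .057 -96
python3 - <<'E'
from h import *
p=ctrl.snapshot("scene"); 
cv2.imwrite("pics/d.png",cv2.resize(p["color"][70:270,230:450],(660,600),interpolation=2)[:,:,::-1])
E
```

```text
pos [0.5571 0.1976 0.2178] [-1.800e+02  2.000e-02 -9.578e+01] open 0.0671 F [-0.9 -0.8 -1.3] t 6.9
delta [ 0.0142 -0.0077  0.8041] turn 0.0006
```

View pics/d.png

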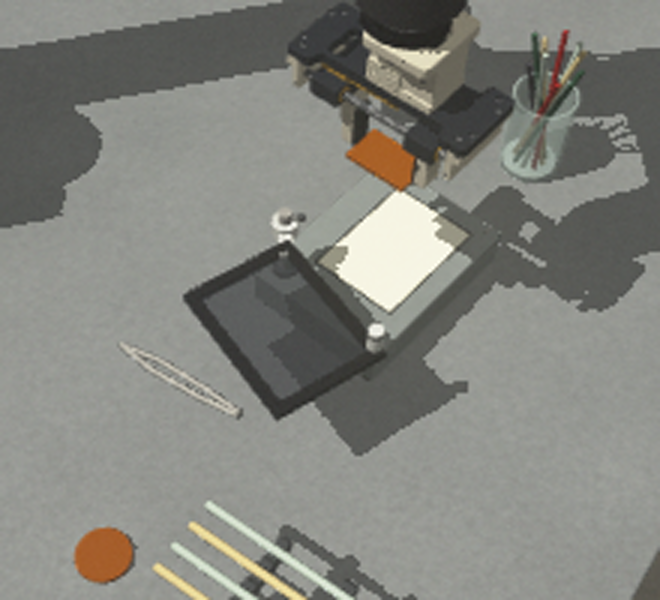

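The tile is held level over the viewer's window, which has corners at (400,190), (469,236), (391,312) and (318,262). The filter and knob are clear of it. Next I lower it.

{"fn": "carry_out", "kwargs": {"deltas": [[[0.014, -0.008, 0.2, 0, -1], [0.014, -0.008, 0.4, 0, -1], [0.014, -0.008, 0.6, 0, -1], [0.014, -0.008, 0.72, 0, -1], [0.014, -0.008, 0.77, 0, -1]]]}}

```text
clock: 7.45
tool_pos: [0.5567, 0.1883, 0.0617]
orientation: [179.8, -0.2, -95.8]
force: [0.2, 0.3, -0.3]
opening: 0.067
gripper_force: 30.0
```

{"fn": "carry_out", "kwargs": {"deltas": [[[0, 0, 0.01, 0, -1], [0, 0, 0.02, 0, -1], [0, 0, 0.026, 0, -1], [0, 0, 0.026, 0, -1], [0, 0, 0.026, 0, -1]]]}}

```text
clock: 7.95
tool_pos: [0.5584, 0.1909, 0.0599]
orientation: [-179.9, 0.1, -95.9]
force: [0.6, 0.9, -0.9]
opening: 0.0671
gripper_force: 30.0
```

```bash
python3 d.py .5584 .1947 .057 -96
```

```text
pos [0.5584 0.1909 0.0599] [-1.7993e+02  6.0000e-02 -9.5870e+01] open 0.0671 F [ 0.6  0.9 -0.9] t 7.95
delta [-0.0188  0.0018  0.0144] turn 0.0004
```

{"fn": "carry_out", "kwargs": {"deltas": [[[-0.019, 0, 0, 0, -1], [-0.019, 0, 0.006, 0, -1], [-0.019, 0, 0.01, 0, -1], [-0.019, 0, 0.01, 0, -1], [-0.019, 0, 0.01, 0, -1]]]}}

```text
clock: 8.45
tool_pos: [0.5586, 0.1948, 0.0575]
orientation: [-180.0, 0.0, -95.9]
force: [-2.1, 1.3, 4.9]
opening: 0.067
gripper_force: 30.0
```

Contact shows as 4.9 N upward. I release the tile and rise.

{"fn": "carry_out", "kwargs": {"deltas": [[[0, 0, 0, 0, 0.85], [0, 0, 0, 0, 0.85], [0, 0, 0, 0, 0.85], [0, 0, 0, 0, 0.85], [0, 0, 0, 0, 0.85]]]}}

```text
clock: 8.95
tool_pos: [0.5583, 0.1942, 0.0568]
orientation: [180.0, -0.0, -95.9]
force: [-0.0, -0.6, 0.6]
opening: 0.081
gripper_force: 0.0
```

{"fn": "carry_out", "kwargs": {"deltas": [[[0, 0, -0.1, 0, 0.85], [0, 0, -0.2, 0, 1], [0, 0, -0.4, 0, 1], [0, 0, -0.6, 0, 1], [0, 0, -0.8, 0, 1]]]}}

```text
clock: 9.45
tool_pos: [0.5581, 0.1942, 0.2184]
orientation: [180.0, -0.0, -95.9]
force: [1.7, 1.2, -0.1]
opening: 0.0873
gripper_force: 0.0
```

```bash
python3 d.py .5155 -.2113 .22 180
```

```text
pos [0.5581 0.1942 0.2184] [ 1.7998e+02 -1.0000e-02 -9.5890e+01] open 0.0873 F [ 1.7  1.2 -0.1] t 9.45
delta [ 2.0385  0.0037 -0.0073] turn 0.2336
```

{"fn": "carry_out", "kwargs": {"deltas": [[[0.25, 0, 0, 0, 1], [0.5, 0, 0, 0, 1], [0.75, 0, 0, 0, 1], [1, 0, 0, 0, 1], [1, 0, 0, 0, 1]]]}}

```text
clock: 9.95
tool_pos: [0.5365, -0.0091, 0.2172]
orientation: [180.0, -0.0, -96.1]
force: [0.5, 1.7, -0.2]
opening: 0.0879
gripper_force: 0.0
```

{"fn": "carry_out", "kwargs": {"deltas": [[[0.25, 0.001, 0, 0.02, 1], [0.5, 0.002, 0, 0.04, 1], [0.75, 0.004, 0, 0.06, 1], [1, 0.004, 0, 0.08, 1], [1.0, 0.004, 0, 0.11, 1]]]}}

```text
clock: 10.45
tool_pos: [0.5154, -0.2079, 0.2166]
orientation: [180.0, -0.1, -133.9]
force: [1.1, 0.5, -0.2]
opening: 0.0878
gripper_force: 0.0
```

```bash
python3 d.py .5155 -.2113 .22 180
python3 - <<'E'
from h import *
p=ctrl.snapshot("scene"); q=ctrl.snapshot("top")
a=cv2.resize(p["color"][110:190,320:400],(400,400),interpolation=2);b=cv2.resize(q["color"][170:250,215:295],(400,400),interpolation=2)
cv2.imwrite("pics/e.png",np.hstack([a,b])[:,:,::-1])
for p in(p,q):
    m=cv2.inRange(cv2.cvtColor(p["color"],cv2.COLOR_RGB2HSV),(5,130,60),(22,255,255))
    for ct in cv2.findContours(m,0,2)[0]:
        if cv2.contourArea(ct)<50: continue
        z=.0595 if cv2.boundingRect(ct)[1]<215 and (p is q or cv2.boundingRect(ct)[0]>300) else .0045
        print(z,cv2.minAreaRect(np.array([ray(p,u[0],z)[:2] for u in ct],np.float32)))
E
```

```text
pos [ 0.5154 -0.2079  0.2166] [ 1.7999e+02 -6.0000e-02 -1.3387e+02] open 0.0878 F [ 1.1  0.5 -0.2] t 10.45
delta [ 0.0121 -0.012  -0.0167] turn 0.1281
0.0045 ((0.6777187585830688, -0.5080702900886536), (0.016849098727107048, 0.05805949494242668), 58.28428649902344)
0.0045 ((0.23641453683376312, -0.6811853051185608), (0.04498225823044777, 0.03858429938554764), 56.61804962158203)
0.0045 ((0.5130678415298462, -0.2115171253681183), (0.05166001245379448, 0.053241193294525146), 39.345096588134766)
0.0595 ((0.5565856099128723, 0.19424189627170563), (0.044563863426446915, 0.06609658151865005), 84.52755737304688)
0.0045 ((-0.5602969527244568, -0.2989649772644043), (0.15612348914146423, 0.2593446671962738), 0.23839722573757172)
0.0045 ((-0.5608285665512085, 0.13306500017642975), (0.15634745359420776, 0.5965879559516907), 0.07310660928487778)
0.0595 ((0.7748193740844727, 1.3038173913955688), (0.39025765657424927, 0.5200816988945007), 4.323204040527344)
0.0595 ((0.33281078934669495, 1.0898381471633911), (0.1251184344291687, 0.06993725150823593), 35.7938117980957)
0.0595 ((0.15587691962718964, 0.8947509527206421), (0.3150689899921417, 0.17945164442062378), 35.79381561279297)
0.0045 ((0.07439842820167542, -0.8703882098197937), (0.04491603001952171, 0.2281767576932907), 89.46153259277344)
0.0045 ((0.04622930288314819, 0.9838563799858093), (0.35177576541900635, 0.013807584531605244), 2.01314115524292)
0.0595 ((0.5590987801551819, 0.1963394582271576), (0.03865038976073265, 0.06370817869901657), 84.47089385986328)
0.0595 ((0.604709804058075, -0.9040457010269165), (0.027561701834201813, 0.06087112054228783), 23.834320068359375)
```

View pics/e.png

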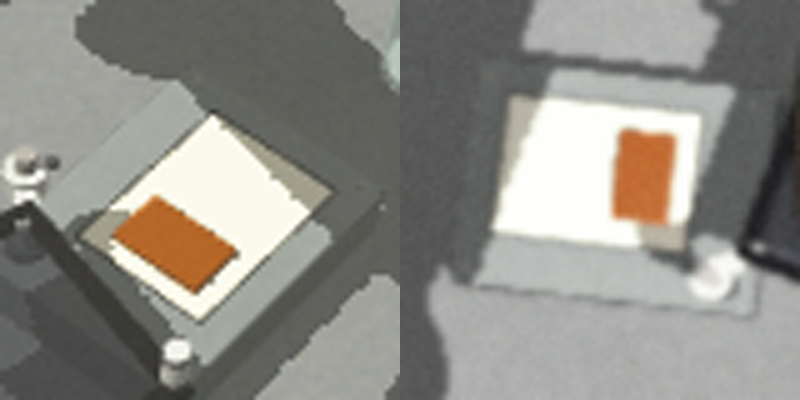

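The tile lies flat and well inside the window, at (175,245) in the left half and (643,177) in the right, with room for the disc on the +y side.

{"fn": "carry_out", "kwargs": {"deltas": [[[0.012, -0.012, 0, 0.023, 1], [0.012, -0.012, 0, 0.046, 1], [0.012, -0.012, 0.1, 0.069, 1], [0.012, -0.012, 0.2, 0.092, 1], [0.012, -0.012, 0.2, 0.115, 1]]]}}

```text
clock: 11.05
tool_pos: [0.5154, -0.205, 0.1743]
orientation: [179.9, -0.2, -174.7]
force: [-0.5, 0.0, -0.2]
opening: 0.0879
gripper_force: 0.0
```

{"fn": "carry_out", "kwargs": {"deltas": [[[0, 0, 0.1, 0.013, 1], [0, 0, 0.3, 0.013, 1], [0, 0, 0.5, 0.013, 1], [0, 0, 0.65, 0.013, 1], [0, 0, 0.75, 0.013, 1]]]}}

```text
clock: 11.55
tool_pos: [0.5159, -0.2053, 0.0247]
orientation: [180.0, -0.1, -179.0]
force: [0.2, 0.4, 0.4]
opening: 0.0877
gripper_force: 0.0
```

```bash
python3 d.py .5155 -.2113 .0022 180
```

```text
pos [ 0.5159 -0.2053  0.0247] [ 1.7998e+02 -1.4000e-01 -1.7897e+02] open 0.0877 F [0.2 0.4 0.4] t 11.55
delta [ 0.0023 -0.0301  0.1127] turn 0.0028
```

{"fn": "carry_out", "kwargs": {"deltas": [[[0.002, -0.03, 0, 0, 1], [0.002, -0.03, 0.05, 0, 1], [0.002, -0.03, 0.112, 0, 1], [0.002, -0.03, 0.112, 0, 1], [0.002, -0.03, 0.112, 0, 1]]]}}

```text
clock: 12.05
tool_pos: [0.5164, -0.2128, 0.0048]
orientation: [-180.0, 0.0, -179.3]
force: [-0.5, -0.0, -0.1]
opening: 0.0876
gripper_force: 0.0
```

{"fn": "carry_out", "kwargs": {"deltas": [[[0, 0, 0, 0, -1], [0, 0, 0, 0, -1], [0, 0, 0, 0, -1], [0, 0, 0, 0, -1], [0, 0, 0, 0, -1]]]}}

```text
clock: 12.55
tool_pos: [0.5164, -0.2128, 0.0047]
orientation: [-180.0, 0.0, -179.4]
force: [-0.2, 0.0, 1.7]
opening: 0.0535
gripper_force: 30.1
```

```bash
python3 d.py .5155 -.2113 .0022 180
```

```text
pos [ 0.5164 -0.2128  0.0047] [-1.8000e+02  2.0000e-02 -1.7937e+02] open 0.0535 F [-0.2  0.   1.7] t 12.55
delta [0.0042 0.0078 0.0125] turn 0.0018
```

The opening reads small (53.5 mm for a 56 mm disc) and the tips sit high. I reopen, check with the camera and regrip lower.

{"fn": "carry_out", "kwargs": {"deltas": [[[0, 0, 0, 0, 1], [0, 0, 0, 0, 1], [0, 0, 0, 0, 1], [0, 0, 0, 0, 1], [0, 0, 0.012, 0, 1]]]}}

```text
clock: 13.05
tool_pos: [0.5165, -0.2128, 0.0023]
orientation: [-180.0, 0.0, -179.4]
force: [-0.2, -0.2, -0.3]
opening: 0.0858
gripper_force: 0.0
```

```bash
python3 d.py .5155 -.2113 .0022 180
python3 - <<'E'
from h import *
p=ctrl.snapshot("scene")
cv2.imwrite("pics/f.png",cv2.resize(p["color"][205:305,210:310],(500,500),interpolation=2)[:,:,::-1])
o=ctrl.get_obs()["tool_pos"]
print((proj(p,[o[0],o[1],.006])-[210,205])*5)
print((proj(p,[.5155,-.2113,.006])-[210,205])*5)
E
```

```text
pos [ 0.5165 -0.2128  0.0023] [-1.8000e+02  3.0000e-02 -1.7936e+02] open 0.0858 F [-0.2 -0.2 -0.3] t 13.05
delta [0.005  0.0077 0.0006] turn 0.0018
[272.25113419 250.4815435 ]
[273.06964359 247.9151099 ]
```

View pics/f.png

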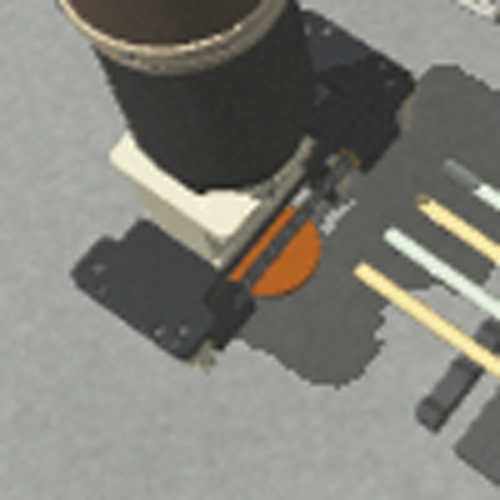

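The disc, around (280,255), is centred between the open fingers. I close on it at 2 mm height.

{"fn": "carry_out", "kwargs": {"deltas": [[[0, 0, 0, 0, -1], [0, 0, 0, 0, -1], [0, 0, 0, 0, -1], [0, 0, 0, 0, -1], [0, 0, 0, 0, -1]]]}}

```text
clock: 13.6
tool_pos: [0.5163, -0.2128, 0.0022]
orientation: [-180.0, 0.0, -179.4]
force: [0.1, 0.4, -0.1]
opening: 0.0543
gripper_force: 30.0
```

{"fn": "carry_out", "kwargs": {"deltas": [[[0, 0, -0.02, 0, -1], [0, 0, -0.06, 0, -1], [0, 0, -0.1, 0, -1], [0, 0, -0.1, 0, -1], [0, 0, -0.1, 0, -1]]]}}

```text
clock: 14.1
tool_pos: [0.5166, -0.2128, 0.0227]
orientation: [180.0, 0.1, -179.4]
force: [0.4, 0.2, -0.5]
opening: 0.0539
gripper_force: 30.0
```

```bash
python3 d.py .5155 -.2113 .0022 180
python3 - <<'E'
from h import *
p=ctrl.snapshot("scene")
cv2.imwrite("pics/g.png",cv2.resize(p["color"][205:305,210:310],(500,500),interpolation=2)[:,:,::-1])
E
```

```text
pos [ 0.5166 -0.2128  0.0227] [ 1.8000e+02  7.0000e-02 -1.7937e+02] open 0.0539 F [ 0.4  0.2 -0.5] t 14.1
delta [0.0055 0.0076 0.1025] turn 0.0017
```

View pics/g.png

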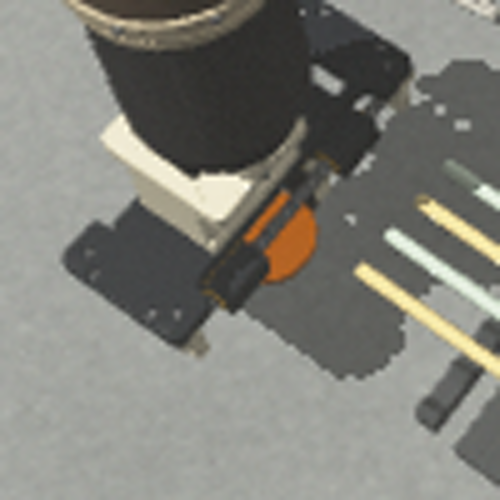

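The disc came up level, so I lift it and carry it over.

{"fn": "carry_out", "kwargs": {"deltas": [[[0, 0, -0.2, 0, -1], [0, 0, -0.4, 0, -1], [0, 0, -0.6, 0, -1], [0, 0, -0.8, 0, -1], [0, 0, -1, 0, -1]]]}}

```text
clock: 14.65
tool_pos: [0.5157, -0.2127, 0.2236]
orientation: [180.0, -0.0, -179.4]
force: [1.7, -0.4, -1.0]
opening: 0.0543
gripper_force: 30.0
```

{"fn": "carry_out", "kwargs": {"deltas": [[[0, 0, 0, -0.022, -1], [0, 0, 0, -0.044, -1], [0, 0, 0, -0.066, -1], [0, 0, 0, -0.088, -1], [0, 0, 0, -0.11, -1]]]}}

```text
clock: 15.15
tool_pos: [0.516, -0.2127, 0.2218]
orientation: [180.0, -0.0, -139.4]
force: [0.1, 0.2, -0.1]
opening: 0.0541
gripper_force: 30.0
```

```bash
python3 d.py .5645 .2587 .22 -96
```

```text
pos [ 0.516  -0.2127  0.2218] [ 1.7997e+02 -2.0000e-02 -1.3944e+02] open 0.0541 F [ 0.1  0.2 -0.1] t 15.15
delta [-1.7169  1.6332  0.0091] turn -0.1207
```

{"fn": "carry_out", "kwargs": {"deltas": [[[-0.15, 0.14, 0, 0, -1], [-0.3, 0.28, 0, 0, -1], [-0.45, 0.42, 0, 0, -1], [-0.57, 0.54, 0, 0, -1], [-0.57, 0.54, 0, 0, -1]]]}}

```text
clock: 15.65
tool_pos: [0.5337, -0.0536, 0.2218]
orientation: [180.0, 0.0, -139.6]
force: [-0.2, 0.3, 0.1]
opening: 0.0545
gripper_force: 30.0
```

{"fn": "carry_out", "kwargs": {"deltas": [[[-0.15, 0.14, 0, 0, -1], [-0.3, 0.28, 0, 0, -1], [-0.45, 0.42, 0, 0, -1], [-0.57, 0.54, 0, 0, -1], [-0.57, 0.54, 0, 0, -1]]]}}

```text
clock: 16.15
tool_pos: [0.5511, 0.1023, 0.2215]
orientation: [180.0, -0.0, -139.6]
force: [-0.5, -0.7, -0.7]
opening: 0.0543
gripper_force: 30.0
```

{"fn": "carry_out", "kwargs": {"deltas": [[[-0.15, 0.14, 0, -0.02, -1], [-0.3, 0.28, 0, -0.04, -1], [-0.45, 0.42, 0, -0.06, -1], [-0.57, 0.55, 0, -0.08, -1], [-0.57, 0.55, 0, -0.1, -1]]]}}

```text
clock: 16.65
tool_pos: [0.567, 0.2598, 0.221]
orientation: [180.0, -0.0, -103.3]
force: [-0.3, -0.8, -0.7]
opening: 0.0544
gripper_force: 30.0
```

```bash
python3 d.py .5645 .2587 .0575 -96
```

```text
pos [0.567  0.2598 0.221 ] [ 1.7996e+02 -4.0000e-02 -1.0333e+02] open 0.0544 F [-0.3 -0.8 -0.7] t 16.65
delta [0.0077 0.0102 0.8175] turn -0.0204
```

{"fn": "carry_out", "kwargs": {"deltas": [[[0.008, 0.01, 0.2, -0.02, -1], [0.008, 0.01, 0.4, -0.02, -1], [0.008, 0.01, 0.6, -0.02, -1], [0.008, 0.01, 0.72, -0.02, -1], [0.008, 0.01, 0.77, -0.02, -1]]]}}

```text
clock: 17.15
tool_pos: [0.5631, 0.2539, 0.065]
orientation: [179.8, -0.2, -96.6]
force: [0.2, -0.7, 0.1]
opening: 0.0541
gripper_force: 30.0
```

{"fn": "carry_out", "kwargs": {"deltas": [[[0, 0, 0.01, 0, -1], [0, 0, 0.02, 0, -1], [0, 0, 0.025, 0, -1], [0, 0, 0.025, 0, -1], [0, 0, 0.025, 0, -1]]]}}

```text
clock: 17.65
tool_pos: [0.5649, 0.2562, 0.0641]
orientation: [-179.9, 0.1, -96.6]
force: [-0.4, -0.1, -0.3]
opening: 0.054
gripper_force: 30.0
```

```bash
python3 d.py .5645 .2587 .057 -96
```

```text
pos [0.5649 0.2562 0.0641] [-1.7994e+02  6.0000e-02 -9.6560e+01] open 0.054 F [-0.4 -0.1 -0.3] t 17.65
delta [-0.0122  0.0032  0.0356] turn -0.0016
```

{"fn": "carry_out", "kwargs": {"deltas": [[[-0.012, 0.003, 0.008, 0, -1], [-0.012, 0.003, 0.016, 0, -1], [-0.012, 0.003, 0.024, 0, -1], [-0.012, 0.003, 0.028, 0, -1], [-0.012, 0.003, 0.028, 0, -1]]]}}

```text
clock: 18.15
tool_pos: [0.5641, 0.2583, 0.0574]
orientation: [180.0, -0.0, -96.6]
force: [0.1, 0.6, -0.6]
opening: 0.0543
gripper_force: 30.0
```

{"fn": "carry_out", "kwargs": {"deltas": [[[0, 0, 0.002, 0, -1], [0, 0, 0.004, 0, -1], [0, 0, 0.004, 0, -1], [0, 0, 0.004, 0, -1], [0, 0, 0.004, 0, -1]]]}}

```text
clock: 18.65
tool_pos: [0.5642, 0.2583, 0.0572]
orientation: [-180.0, 0.0, -96.6]
force: [-2.1, -0.3, 6.3]
opening: 0.0543
gripper_force: 30.0
```

{"fn": "carry_out", "kwargs": {"deltas": [[[0, 0, 0, 0, 0.7], [0, 0, 0, 0, 0.7], [0, 0, 0, 0, 0.7], [0, 0, 0, 0, 0.7], [0, 0, 0, 0, 0.7]]]}}

```text
clock: 19.15
tool_pos: [0.5642, 0.2583, 0.0566]
orientation: [180.0, -0.0, -96.6]
force: [0.3, 0.2, 0.2]
opening: 0.0745
gripper_force: 0.0
```

{"fn": "carry_out", "kwargs": {"deltas": [[[0, 0, -0.05, 0, 0.7], [0, 0, -0.2, 0, 0.7], [0, 0, -0.4, 0, 0.7], [0, 0, -0.6, 0, 0.7], [0, 0, -0.8, 0, 0.7]]]}}

```text
clock: 19.65
tool_pos: [0.564, 0.2581, 0.2193]
orientation: [-180.0, 0.0, -96.6]
force: [0.4, 0.1, -0.4]
opening: 0.0743
gripper_force: 0.0
```

{"fn": "carry_out", "kwargs": {"deltas": [[[0, 0.2, -0.1, 0, 1], [0.2, 0.4, -0.2, 0, 1], [0.4, 0.5, -0.2, 0, 1], [0.6, 0.6, -0.2, 0, 1], [0.8, 0.6, -0.2, 0, 1]]]}}

```text
clock: 20.15
tool_pos: [0.4242, 0.1116, 0.2581]
orientation: [-179.9, 0.1, -96.5]
force: [2.7, -0.4, -0.2]
opening: 0.0872
gripper_force: 0.0
```

```bash
python3 d.py .6385 .0683 .22 157
python3 - <<'E'
from h import *
p=ctrl.snapshot("scene"); q=ctrl.snapshot("top")
a=cv2.resize(p["color"][110:210,310:410],(400,400),interpolation=2);b=cv2.resize(q["color"][155:255,210:310],(400,400),interpolation=2)
cv2.imwrite("pics/i.png",np.hstack([a,b])[:,:,::-1])
for n in("knob","pivot","window"):
    P=[]; U=[]
    for c in(p,q):
        r=ctrl.spot_point(c,n)
        if r: print(n,r[0]["p"],np.round(r[0]["centre"],1)); P.append(c["camera_matrix"]@np.c_[c["R"],c["t"]]); U.append(np.array(r[0]["centre"],float).reshape(2,1))
    if len(P)==2: X=cv2.triangulatePoints(P[0],P[1],U[0],U[1]); print((X[:3]/X[3]).ravel())
E
```

```text
pos [0.4242 0.1116 0.2581] [-1.7992e+02  1.2000e-01 -9.6460e+01] open 0.0872 F [ 2.7 -0.4 -0.2] t 20.15
delta [ 0.0951 -1.0888  0.192 ] turn 0.2959
knob 0.64 [358.2 180.1]
knob 0.79 [298.9 181.9]
[0.63391819 0.06674861 0.1515863 ]
pivot 0.82 [322.8 143.9]
pivot 0.67 [256.8 207.1]
[0.51304121 0.17398853 0.14239729]
window 0.65 [364.6 154.3]
window 0.82 [257.  206.4]
[0.56301831 0.22610386 0.0485553 ]
```

View pics/i.png

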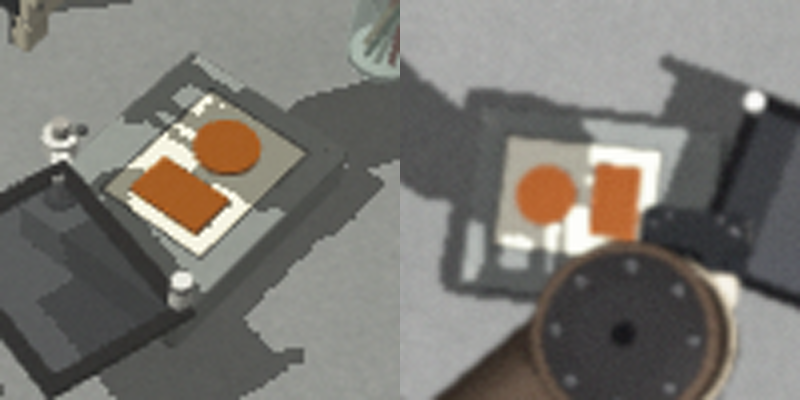

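The disc at (227,147) and the tile at (180,195) lie inside the window with a clear gap between them. The knob is at (180,290). Now the filter.

{"fn": "carry_out", "kwargs": {"deltas": [[[0.01, -0.15, 0, 0.022, 1], [0.02, -0.3, 0, 0.044, 1], [0.03, -0.45, 0, 0.066, 1], [0.05, -0.55, 0, 0.088, 1], [0.05, -0.6, 0, 0.11, 1]]]}}

```text
clock: 21.05
tool_pos: [0.5464, 0.0896, 0.2554]
orientation: [180.0, -0.1, -136.5]
force: [0.1, -0.5, -0.0]
opening: 0.0876
gripper_force: 0.0
```

{"fn": "carry_out", "kwargs": {"deltas": [[[0, 0, 0, 0.022, 1], [0, 0, 0, 0.044, 1], [0, 0, 0, 0.066, 1], [0, 0, 0, 0.088, 1], [0, 0, 0, 0.11, 1]]]}}

```text
clock: 21.55
tool_pos: [0.545, 0.0903, 0.2559]
orientation: [-180.0, -0.1, -176.0]
force: [-0.6, 0.3, -0.2]
opening: 0.0878
gripper_force: 0.0
```

```bash
python3 d.py .636 .067 .22 156
```

```text
pos [0.545  0.0903 0.2559] [-1.7996e+02 -8.0000e-02 -1.7604e+02] open 0.0878 F [-0.6  0.3 -0.2] t 21.55
delta [-0.4461 -0.1473  0.179 ] turn 0.0777
```

{"fn": "carry_out", "kwargs": {"deltas": [[[-0.15, -0.05, 0, 0.02, 1], [-0.3, -0.1, 0, 0.04, 1], [-0.446, -0.147, 0, 0.06, 1], [-0.446, -0.147, 0.1, 0.078, 1], [-0.446, -0.147, 0.18, 0.078, 1]]]}}

```text
clock: 22.05
tool_pos: [0.6368, 0.0672, 0.2184]
orientation: [-179.9, -0.1, 155.9]
force: [0.1, -0.5, 0.2]
opening: 0.0879
gripper_force: 0.0
```

```bash
python3 d.py .636 .067 .139 156
```

```text
pos [0.6368 0.0672 0.2184] [-1.7992e+02 -1.0000e-01  1.5591e+02] open 0.0879 F [ 0.1 -0.5  0.2] t 22.05
delta [ 0.0024 -0.0019  0.3969] turn -0.0002
```

{"fn": "carry_out", "kwargs": {"deltas": [[[0.002, -0.002, 0.1, 0, 1], [0.002, -0.002, 0.2, 0, 1], [0.002, -0.002, 0.3, 0, 1], [0.002, -0.002, 0.385, 0, 1], [0.002, -0.002, 0.385, 0, 1]]]}}

```text
clock: 22.55
tool_pos: [0.6339, 0.0668, 0.1402]
orientation: [-179.8, -0.3, 156.2]
force: [-0.4, 0.3, -0.0]
opening: 0.0875
gripper_force: 0.0
```

{"fn": "carry_out", "kwargs": {"deltas": [[[0, 0, 0, 0, 0], [0, 0, 0, 0, -0.4], [0, 0, 0, 0, -0.4], [0, 0, 0, 0, -0.4], [0, 0, 0, 0, -0.4]]]}}

```text
clock: 23.05
tool_pos: [0.6355, 0.0665, 0.1443]
orientation: [180.0, 0.0, 156.2]
force: [0.0, -0.1, -0.2]
opening: 0.0532
gripper_force: 0.0
```

```bash
python3 d.py .636 .067 .139 156
python3 - <<'E'
import numpy as np
# arc in tool axes of each chunk: start theta0, yaw=theta0+180
P=np.array([.482,.1363]); r=.1688
for t0,t1 in((-24,10),(10,44),(44,80)):
    o=P+r*np.array([np.cos(np.radians(t0)),np.sin(np.radians(t0))]); y=np.radians(t0+180)
    for t in np.linspace(t0,t1,6)[1:]:
        d=P+r*np.array([np.cos(np.radians(t)),np.sin(np.radians(t))])-o
        print(t, np.round([d@[np.cos(y),np.sin(y)]/.2, d@[np.sin(y),-np.cos(y)]/.2, -(t-t0)/360],3))
E
```

```text
pos [0.6355 0.0665 0.1443] [1.7996e+02 4.0000e-02 1.5615e+02] open 0.0532 F [ 0.  -0.1 -0.2] t 23.05
delta [-0.0013  0.0031  0.0267] turn 0.0004
-17.2 [ 0.006  0.1   -0.019]
-10.4 [ 0.024  0.198 -0.038]
-3.6000000000000014 [ 0.053  0.294 -0.057]
3.1999999999999993 [ 0.093  0.386 -0.076]
10.0 [ 0.144  0.472 -0.094]
16.8 [ 0.006  0.1   -0.019]
23.6 [ 0.024  0.198 -0.038]
30.4 [ 0.053  0.294 -0.057]
37.2 [ 0.093  0.386 -0.076]
44.0 [ 0.144  0.472 -0.094]
51.2 [ 0.007  0.106 -0.02 ]
58.4 [ 0.027  0.21  -0.04 ]
65.6 [ 0.059  0.311 -0.06 ]
72.8 [ 0.104  0.407 -0.08 ]
80.0 [ 0.161  0.496 -0.1  ]
```

{"fn": "carry_out", "kwargs": {"deltas": [[[0, 0, 0.025, 0, -0.4], [0, 0, 0.025, 0, -0.4], [0, 0, 0.025, 0, -0.4], [0, 0, 0.025, 0, -0.4], [0, 0, 0.025, 0, -0.4]]]}}

```text
clock: 23.55
tool_pos: [0.6353, 0.0665, 0.1388]
orientation: [-180.0, 0.0, 156.2]
force: [-0.3, -0.8, -0.5]
opening: 0.0266
gripper_force: 0.0
```

{"fn": "carry_out", "kwargs": {"deltas": [[[0.002, 0.05, 0, -0.01, -0.4], [0.006, 0.1, 0, -0.019, -0.4], [0.014, 0.15, 0, -0.028, -0.4], [0.024, 0.198, 0, -0.038, -0.4], [0.024, 0.198, 0, -0.038, -0.4]]]}}

```text
clock: 24.05
tool_pos: [0.6472, 0.1055, 0.1387]
orientation: [180.0, 0.0, 169.9]
force: [0.2, -0.7, 1.4]
opening: 0.0262
gripper_force: 0.0
```

```bash
python3 - <<'E'
from h import *
o=ctrl.get_obs()
p=ctrl.snapshot("scene"); r=ctrl.spot_point(p,"knob")[:1]
print(o["tool_pos"],o["orientation"],o["opening"],o["force"],[(k["p"],ray(p,k["centre"],.144)) for k in r])
d=o["tool_pos"][:2]-[.482,.1363]; print(np.hypot(*d),np.degrees(np.arctan2(d[1],d[0])))
cv2.imwrite("pics/j.png",cv2.resize(p["color"][110:230,280:400],(500,500),interpolation=2)[:,:,::-1])
E
```

```text
[0.64721396 0.105494   0.13873188] [1.79995851e+02 1.16056735e-02 1.69935921e+02] 0.026171732256120128 [ 0.19479565 -0.74299201  1.36177681] [(0.74, array([0.64112377, 0.1135847 , 0.144     ]))]
0.16806148493005166 -10.562150632789209
```

View pics/j.png

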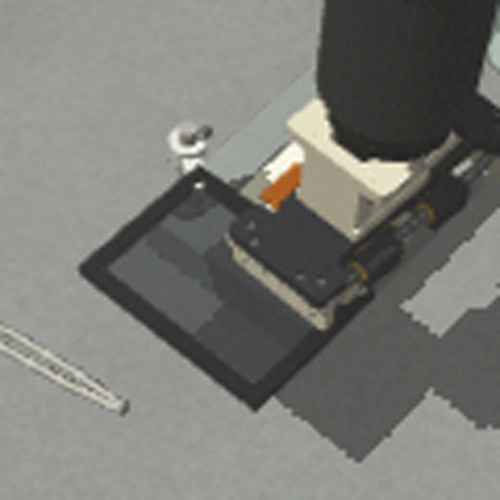

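The filter is following the gripper: its frame now runs from (200,175) to (255,405). I continue along the arc.

{"fn": "carry_out", "kwargs": {"deltas": [[[0.006, 0.1, 0, -0.019, -0.4], [0.024, 0.198, 0, -0.038, -0.4], [0.053, 0.294, 0, -0.057, -0.4], [0.093, 0.386, 0, -0.076, -0.4], [0.093, 0.386, 0, -0.076, -0.4]]]}}

```text
clock: 24.65
tool_pos: [0.6419, 0.1853, 0.1388]
orientation: [180.0, 0.0, -162.6]
force: [0.7, -0.2, -0.1]
opening: 0.026
gripper_force: 0.0
```

{"fn": "carry_out", "kwargs": {"deltas": [[[0.006, 0.1, 0, -0.019, -0.4], [0.024, 0.198, 0, -0.038, -0.4], [0.053, 0.294, 0, -0.057, -0.4], [0.093, 0.386, 0, -0.076, -0.4], [0.093, 0.386, 0, -0.076, -0.4]]]}}

```text
clock: 25.15
tool_pos: [0.6007, 0.2528, 0.139]
orientation: [180.0, 0.0, -135.4]
force: [0.6, -0.8, 1.0]
opening: 0.0262
gripper_force: 0.0
```

```bash
python3 - <<'E'
from h import *
o=ctrl.get_obs()
p=ctrl.snapshot("scene"); r=ctrl.spot_point(p,"knob")[:1]
print(o["tool_pos"],o["orientation"],o["opening"],o["force"],[(k["p"],ray(p,k["centre"],.144)) for k in r])
d=o["tool_pos"][:2]-[.482,.1363]; print(np.hypot(*d),np.degrees(np.arctan2(d[1],d[0])))
E
```

```text
[0.60074222 0.25282563 0.13898764] [ 1.79986822e+02  1.01042522e-02 -1.35367338e+02] 0.02623363829887129 [ 0.61951127 -0.798526    0.97647024] [(0.85, array([0.59386998, 0.26678071, 0.144     ]))]
0.16636687933624053 44.460201229746104
```

{"fn": "carry_out", "kwargs": {"deltas": [[[0.006, 0.1, 0, -0.019, -0.4], [0.024, 0.198, 0, -0.038, -0.4], [0.053, 0.294, 0, -0.057, -0.4], [0.07, 0.34, 0, -0.067, -0.4], [0.093, 0.386, 0, -0.076, -0.4]]]}}

```text
clock: 25.75
tool_pos: [0.5346, 0.2936, 0.1389]
orientation: [-180.0, 0.0, -108.2]
force: [1.6, -0.3, -0.7]
opening: 0.0264
gripper_force: 0.5
```

{"fn": "carry_out", "kwargs": {"deltas": [[[0.001, 0.03, 0, -0.005, -0.4], [0.003, 0.06, 0, -0.01, -0.4], [0.005, 0.09, 0, -0.016, -0.4], [0.006, 0.11, 0, -0.019, -0.4], [0.006, 0.11, 0, -0.019, -0.4]]]}}

```text
clock: 26.25
tool_pos: [0.5125, 0.2996, 0.1387]
orientation: [180.0, -0.0, -101.2]
force: [0.1, 0.8, 1.0]
opening: 0.0261
gripper_force: 0.0
```

```bash
python3 - <<'E'
from h import *
o=ctrl.get_obs()
p=ctrl.snapshot("scene"); r=ctrl.spot_point(p,"knob")[:1]
print(o["tool_pos"],o["orientation"],o["opening"],o["force"],[(k["p"],ray(p,k["centre"],.144)) for k in r])
d=o["tool_pos"][:2]-[.482,.1363]; print(np.hypot(*d),np.degrees(np.arctan2(d[1],d[0])))
E
```

```text
[0.51248983 0.29964828 0.13871381] [ 1.79976347e+02 -1.75921849e-02 -1.01236083e+02] 0.026106964991489654 [0.08166073 0.75543376 1.02076632] [(0.97, array([0.50496721, 0.32446301, 0.144     ]))]
0.1661694583057938 79.42710313725895
```

{"fn": "carry_out", "kwargs": {"deltas": [[[0, 0.01, 0, 0, -0.4], [0, 0.02, 0, 0, -0.4], [0, 0.03, 0, 0, -0.4], [0, 0.03, 0, 0, -0.4], [0, 0.03, 0, 0, -0.4]]]}}

```text
clock: 26.85
tool_pos: [0.5077, 0.301, 0.1388]
orientation: [-179.9, 0.0, -101.2]
force: [4.5, -0.3, -2.3]
opening: 0.0262
gripper_force: 2.6
```

Force builds against the stop. One more small push, then back off and rise.

{"fn": "carry_out", "kwargs": {"deltas": [[[0, 0.01, 0, 0, -0.4], [0, 0.015, 0, 0, -0.4], [0, 0.015, 0, 0, -0.4]]]}}

```text
clock: 27.15
tool_pos: [0.5073, 0.3012, 0.1389]
orientation: [-179.7, 0.0, -101.3]
force: [19.9, -5.0, -10.6]
opening: 0.0267
gripper_force: 10.0
```

{"fn": "carry_out", "kwargs": {"deltas": [[[0, -0.03, 0, 0, 0], [0, -0.03, 0, 0, 0.4], [0, -0.03, 0, 0, 0.4], [0, -0.03, 0, 0, 0.4], [0, -0.03, 0, 0, 0.4]]]}}

```text
clock: 27.65
tool_pos: [0.5097, 0.3006, 0.1389]
orientation: [180.0, 0.0, -101.2]
force: [0.3, 0.2, -0.4]
opening: 0.0592
gripper_force: 0.0
```

{"fn": "carry_out", "kwargs": {"deltas": [[[0, 0, -0.1, 0, 0.4], [0, 0, -0.2, 0, 0.4], [0, 0, -0.35, 0, 0.4], [0, 0, -0.5, 0, 0.4], [0, 0, -0.5, 0, 0.4]]]}}

```text
clock: 28.15
tool_pos: [0.5116, 0.3018, 0.2436]
orientation: [-179.7, 0.3, -101.2]
force: [-0.9, 0.1, -0.4]
opening: 0.0612
gripper_force: 0.0
```

{"fn": "carry_out", "kwargs": {"deltas": [[[0.2, 0, 0, 0, 0.4], [0.4, 0.1, 0, 0, 0.4], [0.6, 0.2, 0, 0, 0.4], [0.8, 0.2, 0, 0, 0.4], [1, 0.2, 0, 0, 0.4]]]}}

```text
clock: 28.65
tool_pos: [0.4305, 0.1109, 0.2387]
orientation: [-180.0, 0.0, -101.2]
force: [1.4, -0.0, -0.0]
opening: 0.0612
gripper_force: 0.0
```

```bash
python3 - <<'E'
from h import *
o=ctrl.get_obs(); print(o["tool_pos"],o["force"],o["clock"])
p=ctrl.snapshot("scene"); r=ctrl.spot_point(p,"knob")[:1]
print([(k["p"],ray(p,k["centre"],.144)) for k in r])
cv2.imwrite("pics/k.png",cv2.resize(p["color"][90:200,300:430],(709,600),interpolation=2)[:,:,::-1])
E
```

```text
[0.43048927 0.11086111 0.23870125] [ 1.38136244 -0.03308601 -0.04908061] 28.65
[(0.78, array([0.50390832, 0.32861049, 0.144     ]))]
```

View pics/k.png

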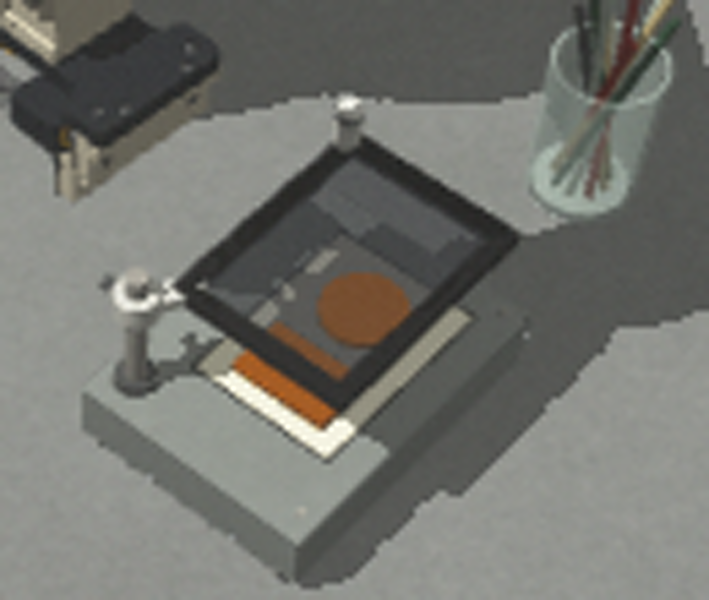

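The filter sits squarely over the window at its stop. The disc at (363,308) and the tile near (290,375) lie undisturbed, and the arm is clear.

```bash
python3 -c "
from plant import ctrl
print(ctrl.close_job())"
```

```text
the job is handed in; nothing more can be done
None
```

The job is handed in, with no verdict returned: by the last pictures the disc and tile lie flat on the window with a clear gap, the filter is against its stop, and the arm is clear.

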